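# Push a carton home in the packing jig and snap the hold-down lever over

## Task

Without gripping or lifting anything, push the carton along the lane of the packing jig with the fingertips until it sits fully against the end stop. Then push the black-gripped lever of the jig over past its center so that it snaps across and its rubber foot comes down and holds the carton. Leave the other things on the bench where they are.

Things in the scene. Friction and masses are not known exactly. Their poses are not given: they have to be found in the camera images.
- jig: Packing jig fixed on the bench, its place and yaw (-0.5 to 0.2 rad) vary: white laminated plate 190 x 340 x 8 mm with a straight lane. Origin: bench level, middle of the lane; x across the lane, y along it to the end stop, z up. Two 10 mm aluminium rails, inner faces at x = -48 and 48, y -140 to 100, tops at z 32 mm. The lane is open at its -y end; hold-down lever on the -x side.
- jig_home (a point): Point on the lane's floor (plate top, z 8 mm) at the middle of the inner face of the aluminium end stop: jig x 0, y 100 mm. The stop is 106 mm wide, 8 mm thick, its top at z 56 mm.
- carton: Closed cardboard carton in the lane: 90 mm (its x, across the lane) by 110 mm (its y, along it) by 70 mm high, 0.25 to 0.5 kg. Origin: centre of its underside. Starts 100 to 150 mm short of home. Fully home, its +y face touches the end stop and its origin is at jig x 0, y 45, z 8 mm. It slides on the plate, guided by the rails with 3 mm play each side.
- clamp (a joint): Hold-down lever angle, rad, about a level axis along jig y. 0: open, handle leaning 0.6 rad from upright to -x (away from the lane), foot up. It grows as the handle tilts to +x; upright, about its center, at 0.6. A spring drives it away from center to either side: past about 0.7 it snaps over by itself. 2 to 4 N towards +x on the handle flips it. It stops at about 1.2 on the carton, 1.28 without.
- clamp_axis (a point): Point on the lever's axis at the bottom of its handle: jig x -74, y 145, z 95 mm. Two steel cheeks carry the axis: jig x -86 to -62, y 78 to 124, up to z 108 mm.
- clamp_handle (a point): Middle of the lever's black grip, 67.5 mm from the axis, at jig y 145 mm (beyond the end stop). The grip is a round bar 18 mm thick with a round end 99 mm from the axis; below it an 11 mm steel rod runs to the axis. Open: this point is at jig x -112, z 151 mm; upright: x -74, z 162; snapped over: x -36, z 151.
- hold_down: The lever's other limb, turning with it, at jig y 58 mm: steel arm 58 mm long with a rubber foot 18 mm across that bears with a few N on the carton's top (z 78 mm), 16 mm to the -x side of the lane's middle. Open, it stands up to about z 155 mm, out of the carton's way. Origin on the lever's axis at jig x -74, y 0, z 95 mm.
- tape_roll: Bystander, to be left alone: roll of clear packing tape lying flat, 100 mm across, 48 mm high; stands beside the jig on its +x side; origin at the centre of its underside
- knife: Bystander, to be left alone: closed grey utility knife lying flat, 160 x 26 x 20 mm; lies on the plate outside the -x rail; origin at the centre of its underside
- terminal: Bystander, to be left alone: white handheld scanner terminal lying flat, 170 x 75 x 28 mm; origin at the centre of its underside
- small_carton: Bystander, to be left alone: small white box, 70 x 55 x 50 mm high, standing on the bench outside the jig; origin at the centre of its underside
- mug: Bystander, to be left alone: white mug, 80 mm across, 90 mm high; origin at the centre of its underside
- label_roll: Bystander, to be left alone: roll of white labels standing on end, 84 mm across, 55 mm high; origin at the centre of its underside
- stapler: Bystander, to be left alone: desk stapler, 150 x 36 x 58 mm; origin at the centre of its underside
Things that resemble listed ones, but are neither listed nor needed, are in the scene too. Leave any orange look-alike of the carton alone.

How it is judged:
By the outcome, as a careful person would: the job done as asked, in the order asked, and still so for the second after the job is handed in, with the robot touching nothing.
It also fails if it takes over 45 s, if anything falls off the work surface, if the arm or the gripper's body presses on something with over 40 N, if the wrist force passes 120 N, or if a joint passes its speed limit or range.

## Robot

A 6-joint arm with a two-finger parallel gripper is mounted at the origin on the work surface. World frame = base frame: x ahead of the robot, y to its left, z up, the work surface at z = 0. Lengths are in m, angles in degrees, forces in N, time in s.
With the tool pointing down it reaches from about 0.4 to 0.825 m from the base axis. Payload 7 kg.
Tool frame: the origin (TCP) lies midway between the tips of the shut fingers; the grasp point (between the pads) lies 19 mm behind it (grip_depth is the distance from the TCP to the grasp point, in m); z points along the fingers, y is the direction in which the jaws open and shut (so a half turn about z gives the same grasp; the last joint's range is limited). The gripper opens to 88 mm and grips with 3 to 60 N. Pads are 19 mm wide; open, the fingers measure 130 mm over their backs; the gripper's body (78 mm by 193 mm) begins 47 mm behind the grasp point.
Start: joints at [88.585, 20.546, 0.682, 0, -70.136, -16.507], TCP at [0.208, 0.642, 0.227] pointing down, gripper open.
Joint ranges: [-176.03, 176.03], [-82.01, 121.73], [-58.28, 71.71], [-173.87, 95.51], [-174.79, -0.11], [-173.66, 173.66]. Speed limits (degrees/s): [136.94, 136.94, 172.46, 180, 180, 180].

## Interface

Orientations are given as [roll, pitch, yaw] about the fixed x, y, z axes, in that order (R = Rz(yaw) Ry(pitch) Rx(roll)).
In Python, from plant import * gives the robot as it stands.
- The arm moves only by the shell command python3 -m inch 'ROWS'. ROWS is JSON, a list of rows, each an object of numbers: "ax", "ay", "az": the turn, a rotation vector about the tool's x, y, z in degrees; "dx", "dy", "dz": the shift along the tool's x, y, z in mm; "fingers": the finger opening in mm, from 0 to 87.6. In form: [{"ax": .., "ay": .., "az": .., "dx": .., "dy": .., "dz": .., "fingers": ..}, ...]. A call has 1 to 8 rows; each row is the pose to reach, as a shift and turn from the pose commanded when the call began, along the tool's axes at that moment; what a row does not reach only later rows make up. A row lasts 1/8 s, in which the tool goes at most 62.5 mm and 10.7 degrees, less where a joint would pass 70% of its speed; a pose out of reach is approached as far as the arm can. A call with a gripper value outside its range is refused whole. The fingers move at their own pace and stop on an object; the grip force is fixed at half the most. Time passes only in rows, so rows that repeat a pose let the fingers close. It gives the time, the measured TCP pose, the force and the opening at its end, in the units of the state.
- get_obs(): the state, without advancing time (a new reading comes with each control period).
- snapshot(name): name is "scene" or "top" or "wrist"; returns a dict with "image" (420x560x3 uint8, red, green, blue), "fx", "fy", "cx", "cy" (pixels), "rvec" (rotation vector, rad) and "tvec" (3), from world to camera coordinates, as OpenCV has them. Camera axes: x right, y down, z forward; pixel columns grow to the right and rows downward; lengths in m; the calibration is good to about 2 mm. A picture is of the moment at which its call begins. There is no depth.
- close_job(): hands the job in, once; it reports no verdict.
Trained networks look in the newest picture that a camera, given by its name, has taken for a name from the list of things; names that differ only in an ending like _2 or _b are one class to them, and where a whole thing is asked for, a point or a joint stands for the part that bears it (a point fixed in the world has none). Each returns a list of dicts, best first, with "score" (0 to 1); they miss things now and then, are a little off and sometimes report something else, mostly with a low value. They report only what shows in the picture. A call takes as long as a camera call. They do not tell look-alikes from the thing itself.
- search_frame(target, camera): "bbox" ([centre column, centre row, width, height] in pixels, round what is visible of it).
- trace(target, camera): "mask" (420x560 bool, what is visible of it) and "bbox" ([centre column, centre row, width, height] in pixels, round what is visible of it).
- landmark_of(target, camera): "position" ([column, row] in pixels: a listed point, or the origin of a listed thing).
The state is a dict: "clock": time; "joint_pos": joint angles; "qvel": joint speeds; "tau": joint torques, N m; "tool_pos": TCP position; "orientation": TCP orientation; "force": force on the tool from outside, world axes, zero at the start; "moment": the same for the moment, N m; "opening": finger opening in m.
Only numpy, scipy, OpenCV 4.12 (cv2) and the standard library are available. Lean on these libraries where they do the work, as an engineer would, in place of code of your own. Each camera call takes 0.05 s, during which the arm holds its last target.

## Working session

There is one attempt and no reset: what is moved stays moved. The work goes in short steps, Python scripts to look and compute and a shell command to move; the robot and the scene stay as the last step left them, time stands still between calls to the robot, and variables do not carry over. Pictures are saved under pics/ and viewed, and the job is handed in when it is done.

```bash
mkdir -p pics; ls; python3 - <<'E'
from plant import *
import cv2
o=get_obs();print(o)
for n in("scene","top","wrist"):
    s=snapshot(n);cv2.imwrite(f"pics/{n}0.png",s["image"][:,:,::-1]);print(n,s["fx"],s["rvec"],s["tvec"])
    for t in("jig_home","clamp_axis","clamp_handle","carton","jig"):
        print(t,[(round(d["score"],2),[round(float(v)) for v in d["position"]]) for d in landmark_of(t,n)][:3])
E
```

```text
pics
{'clock': 0.0, 'joint_pos': array([ 8.85861675e+01,  2.05901727e+01,  6.33692437e-01, -2.06018370e-02,
       -7.01357019e+01, -1.65060088e+01]), 'qvel': array([ 0.00412253, -0.01344302, -0.05539487,  0.05024388, -0.00851686,
       -0.04183784]), 'tau': array([-3.99249475e-04, -5.82712662e+01,  2.93063700e+01,  6.99740991e+00,
        6.98400821e-03, -1.65924876e-04]), 'tool_pos': array([0.2075702 , 0.64177529, 0.2256348 ]), 'orientation': array([ 1.79906114e+02, -7.62404100e-03, -1.79268510e+01]), 'force': array([ 0.55119686, -0.32755365, -0.17259817]), 'moment': array([-0.06240023, -0.0076725 ,  0.00488227]), 'opening': 0.08748158535736593}
scene 395.567146779973 [ 2.06513719  1.47660038 -0.52285924] [-0.11311533 -0.35133908  1.60733089]
jig_home [(0.6, [331, 245])]
clamp_axis [(0.62, [351, 205])]
clamp_handle [(0.27, [350, 206])]
carton [(0.96, [122, 218]), (0.91, [270, 239]), (0.26, [190, 239])]
jig [(0.74, [302, 240]), (0.5, [334, 244]), (0.45, [389, 175])]
top 386.89012776952575 [ 2.17308643 -2.12630302  0.15938402] [-0.07858346  0.55244465  1.11363421]
jig_home [(0.81, [229, 190])]
clamp_axis [(0.76, [200, 200])]
clamp_handle [(0.8, [190, 211]), (0.15, [131, 201])]
carton [(0.97, [436, 302]), (0.83, [287, 216])]
jig [(0.75, [260, 203]), (0.33, [229, 189]), (0.18, [268, 243])]
wrist 358.88117091091533 [-1.72684671  2.37240898  0.37182895] [ 0.67450663 -0.03767765  0.39215941]
jig_home []
clamp_axis []
clamp_handle []
carton []
jig []
```

View pics/scene0.png

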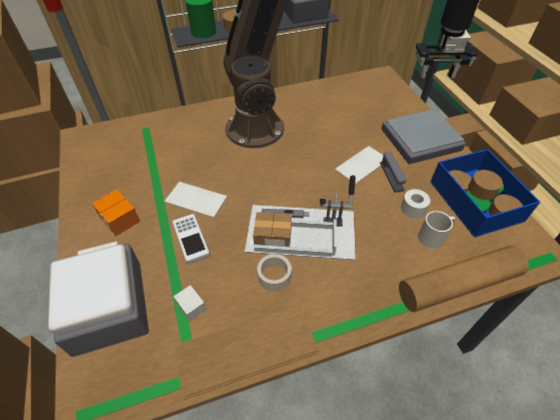

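View pics/top0.png

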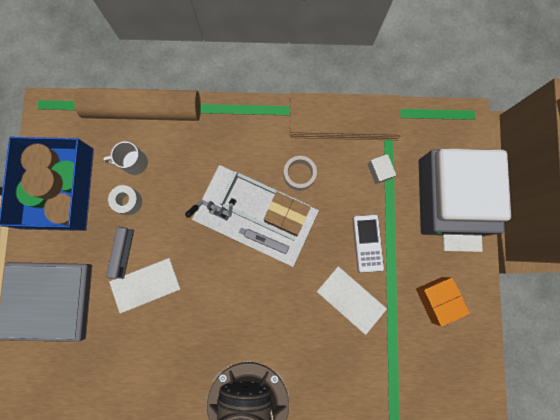

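```bash
cat > h.py <<'E'
from plant import *
import numpy as np, cv2
def P(s):
    R=cv2.Rodrigues(np.array(s["rvec"],float))[0];t=np.array(s["tvec"],float).ravel();return R,t
def proj(s,X):
    R,t=P(s);X=np.atleast_2d(X)@R.T+t
    return np.c_[s["fx"]*X[:,0]/X[:,2]+s["cx"],s["fy"]*X[:,1]/X[:,2]+s["cy"]]
def back(s,uv,z):
    R,t=P(s);d=R.T@np.array([(uv[0]-s["cx"])/s["fx"],(uv[1]-s["cy"])/s["fy"],1]);c=-R.T@t
    return c+d*(z-c[2])/d[2]
E
python3 - <<'E'
from h import *
s={n:snapshot(n) for n in("scene","top")}
for n in s:
    print(n,proj(s[n],[[0,0,0],[.208,.642,.227],[.5,0,0],[.5,.2,0]]).round())
    R,t=P(s[n]);print(-R.T@t)
for n in s:
    for t,z in(("jig_home",.008),("clamp_axis",.095),("clamp_handle",.151),("carton",.008),("jig",0),("knife",.008),("tape_roll",0)):
        for d in landmark_of(t,n)[:2]: print(n,t,round(d["score"],2),back(s[n],d["position"],z).round(4))
for n,(c,r) in(("scene",(300,230)),("top",(250,205))):
    im=s[n]["image"]; w,h=110,80
    x0,y0=c-70,r-60
    cv2.imwrite(f"pics/{n}z.png",cv2.resize(im[y0:y0+120,x0:x0+150][:,:,::-1],None,fx=5,fy=5,interpolation=cv2.INTER_CUBIC)); print(n,x0,y0)
E
```

```text
scene [[254. 128.]
 [437.  76.]
 [297. 219.]
 [352. 204.]]
[ 1.25188613 -0.30800513  1.02842636]
top [[248. 404.]
 [-26. 339.]
 [253. 231.]
 [188. 230.]]
[ 0.38992699 -0.06222123  1.18137084]
scene jig_home 0.86 [0.6434 0.0748 0.008 ]
scene jig_home 0.7 [ 0.4881 -0.3526  0.008 ]
scene clamp_axis 0.5 [0.5682 0.1475 0.095 ]
scene clamp_handle 0.52 [0.5472 0.1594 0.151 ]
scene carton 0.91 [ 0.5536 -0.1052  0.008 ]
scene carton 0.74 [ 0.3219 -0.561   0.008 ]
scene jig 0.68 [ 0.5794 -0.0266  0.    ]
scene knife 0.66 [ 0.5818 -0.0129  0.008 ]
scene knife 0.54 [ 0.4739 -0.0447  0.008 ]
scene tape_roll 0.68 [ 0.6731 -0.1437  0.    ]
scene tape_roll 0.18 [0.7139 0.3791 0.    ]
top jig_home 0.85 [0.6233 0.0702 0.008 ]
top clamp_axis 0.57 [0.5406 0.182  0.095 ]
top clamp_axis 0.5 [0.5801 0.1528 0.095 ]
top clamp_handle 0.57 [0.5353 0.1714 0.151 ]
top carton 0.81 [ 0.5477 -0.1034  0.008 ]
top carton 0.73 [ 0.3013 -0.5496  0.008 ]
top jig 0.87 [ 0.5867 -0.0241  0.    ]
top knife 0.65 [ 0.4779 -0.0466  0.008 ]
top tape_roll 0.57 [ 0.6806 -0.1362  0.    ]
scene 230 170
top 180 145
```

View pics/topz.png

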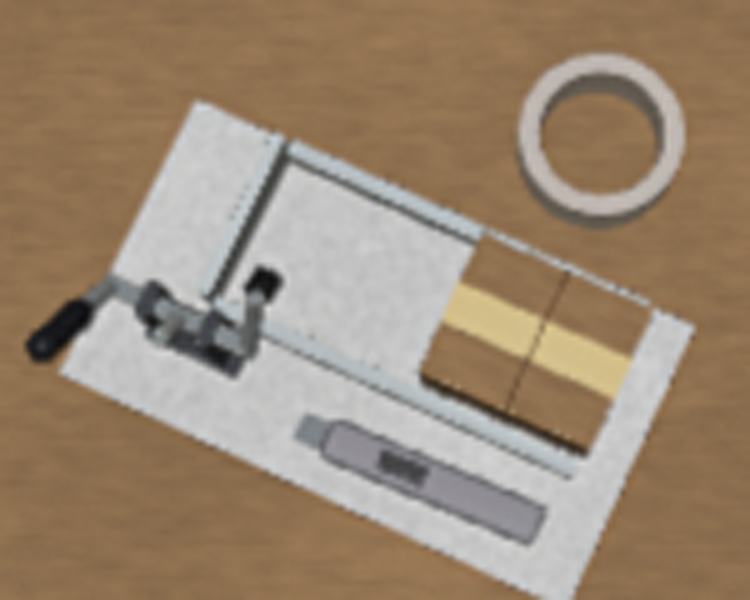

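View pics/scenez.png

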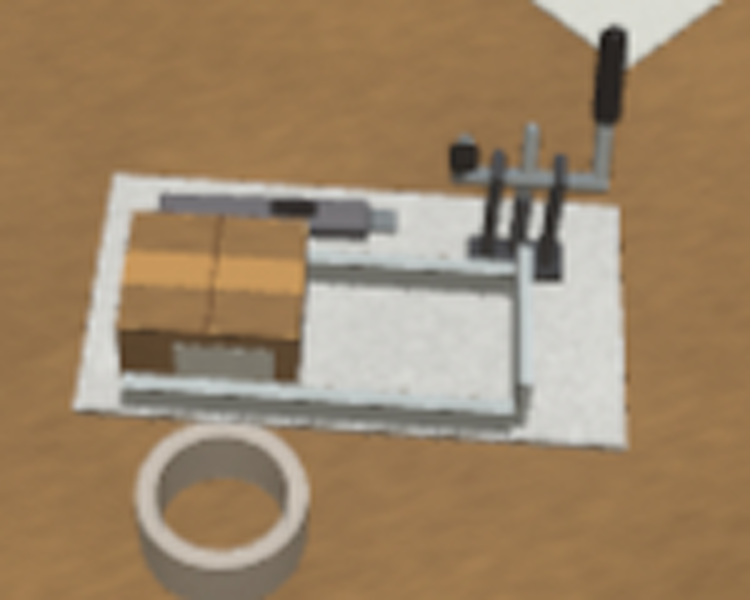

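```bash
python3 - <<'E'
from h import *
from scipy.optimize import least_squares
s={n:snapshot(n) for n in("scene","top")}
tc=[(197,100),(693,327),(575,600),(60,373)]; sc=[(620,446),(73,410),(113,174),(620,205)]
sc[0]=(627,446)
off={"top":(180,145),"scene":(230,170)}
M={"top":tc,"scene":sc}
ptl=[(95,1),(95,0),(-95,0),(-95,1)]
for n in M:
    for c in M[n]:
        print(n,back(s[n],np.array(c)/5+off[n]-.4,.008).round(4))
def f(p,only=None):
    x,y,a,y0=p;R=np.array([[np.cos(a),-np.sin(a)],[np.sin(a),np.cos(a)]])
    r=[]
    for n in M:
        if only and n!=only: continue
        for (px,e),c in zip(ptl,M[n]):
            w=R@np.array([px/1000,y0+(.34 if e else 0)])+[x,y]
            r.append(proj(s[n],[*w,.008])[0]-(np.array(c)/5+off[n]-.4))
        # stop inner face, rail tops
    # stop top corners inner? use rail/stop from top image
    if only!="scene":
      for X,c in(((48,-140,32),(655,300)),((-48,-140,32),(567,455))) [:0]: pass
      for X,c in(((53,108,56),(277,137)),((-53,108,56),(203,297))):
        w=R@np.array(X[:2])/1000+[x,y]; r.append(proj(s["top"],[*w,X[2]/1000])[0]-(np.array(c)/5+off["top"]-.4))
    return np.array(r).ravel()
for o in(None,"top"):
    q=least_squares(f,[.59,0,-.42,-.17],args=(o,));print(q.x,f(q.x,o).round(1))
p=least_squares(f,[.59,0,-.42,-.17]).x
np.save("jig.npy",p[:3])
x,y,a,_=p
R=np.array([[np.cos(a),-np.sin(a)],[np.sin(a),np.cos(a)]])
for n in s:
    im=s[n]["image"][:,:,::-1]
    o=off[n];z=cv2.resize(im[o[1]:o[1]+120,o[0]:o[0]+150],None,fx=5,fy=5,interpolation=cv2.INTER_CUBIC)
    for X in [(48,-140,32),(48,100,32),(-48,-140,32),(-48,100,32),(53,108,56),(-53,108,56),(53,100,56),(-53,100,56),(-74,145,95),(-112,145,151),(0,100,8),(-86,78,108),(-62,124,108)]:
        w=[*(R@np.array(X[:2])/1000+[x,y]),X[2]/1000]
        uv=(proj(s[n],w)[0]-o+.4)*5;cv2.circle(z,tuple(int(v) for v in uv),4,(0,0,255),1)
    cv2.imwrite(f"pics/{n}fit.png",z)
for n,c in(("top",[(480,233),(655,300),(588,455),(422,377)]),):
    for u in c:
        w=back(s[n],np.array(u)/5+off[n]-.4,.078);print("carton",(R.T@(w[:2]-[x,y])).round(4))
E
```

```text
top [0.7049 0.1119 0.008 ]
top [ 0.5687 -0.1982  0.008 ]
top [ 0.4011 -0.1281  0.008 ]
top [0.5317 0.1882 0.008 ]
scene [0.7073 0.1119 0.008 ]
scene [ 0.5731 -0.1999  0.008 ]
scene [ 0.3974 -0.1234  0.008 ]
scene [0.5332 0.1897 0.008 ]
[ 0.55680076 -0.01362427 -0.42439016 -0.16496507] [ 1.8 -3.3  1.6 -2.1 -1.1 -0.4  1.2 -3.4 -0.4  2.6 -0.8  0.9  0.   1.2
 -0.1  2.4 -2.5  6.8 -3.8  6.6]
[ 0.55923731 -0.01453279 -0.42974708 -0.16574194] [ 2.6 -4.1  2.2 -2.5 -0.8 -0.9  1.8 -4.4 -2.   5.9 -3.5  5.6]
carton [ 0.0705 -0.0256]
carton [ 0.0787 -0.1339]
carton [-0.0194 -0.1369]
carton [-0.0199 -0.0318]
```

View pics/topfit.png

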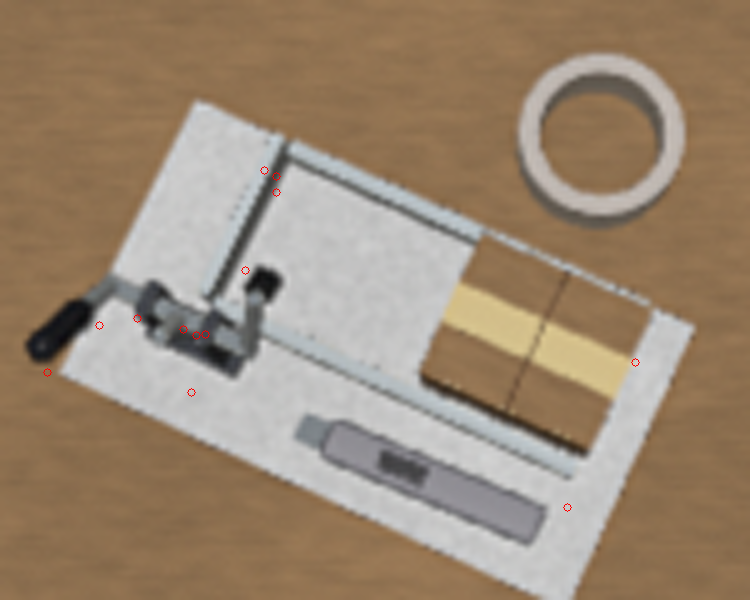

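View pics/scenefit.png

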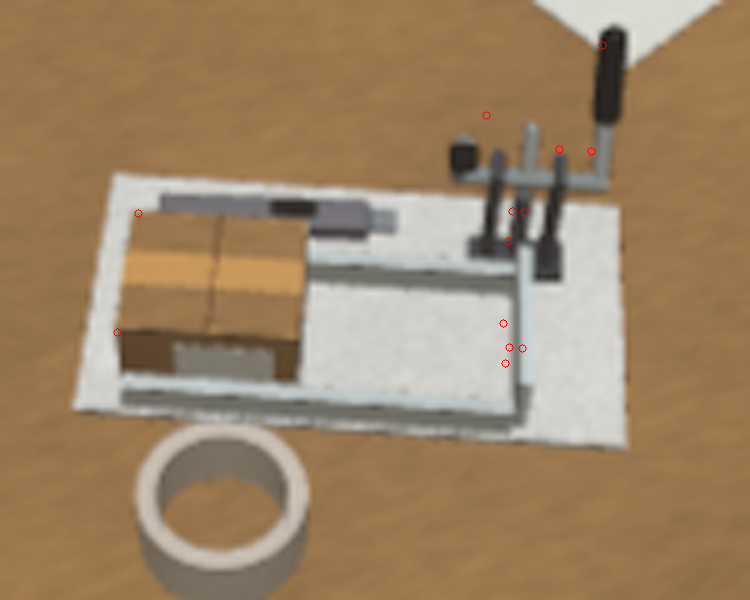

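```bash
cat > fit.py <<'E'
from h import *
from scipy.optimize import least_squares
s={n:snapshot(n) for n in("scene","top")}
off={"top":(180,145),"scene":(230,170)}
pts={"top":[("p",1,1,(197,100)),("p",1,0,(693,327)),("p",0,0,(575,600)),("p",0,1,(60,373)),
 ((53,108,56),(277,137)),((-53,108,56),(203,297))],
"scene":[("p",1,1,(627,446)),("p",1,0,(73,410)),("p",0,0,(113,174)),("p",0,1,(620,205)),((58,-140,32),(122,395)),((48,-140,32),(122,376))]}
def f(p):
    x,y,a,x0,y0=p;R=np.array([[np.cos(a),-np.sin(a)],[np.sin(a),np.cos(a)]]);r=[]
    for n in pts:
        for q in pts[n]:
            X=np.array([x0+.19*q[1],y0+.34*q[2],.008]) if q[0]=="p" else np.array(q[0])/1000
            w=[*(R@X[:2]+[x,y]),X[2]]
            r.append(proj(s[n],w)[0]-(np.array(q[-1])/5+off[n]-.4))
    return np.array(r).ravel()
q=least_squares(f,[.59,0,-.42,-.11,-.17],loss="soft_l1");p=q.x
print(p.round(4),f(p).round(1))
np.save("jig.npy",p[:3])
x,y,a=p[:3]
R=np.array([[np.cos(a),-np.sin(a)],[np.sin(a),np.cos(a)]])
for n in s:
    im=s[n]["image"][:,:,::-1]
    o=off[n];z=cv2.resize(im[o[1]:o[1]+120,o[0]:o[0]+150],None,fx=5,fy=5,interpolation=cv2.INTER_CUBIC)
    for X in [(48,-140,32),(48,100,32),(-48,-140,32),(-48,100,32),(53,108,56),(-53,108,56),(53,100,56),(-53,100,56),(-74,145,95),(-112,145,151),(0,100,8),(-86,78,108),(-62,124,108)]:
        w=[*(R@np.array(X[:2])/1000+[x,y]),X[2]/1000]
        uv=(proj(s[n],w)[0]-o+.4)*5;cv2.circle(z,tuple(int(v) for v in uv),4,(0,0,255),1)
    cv2.imwrite(f"pics/{n}fit2.png",z)
for u in [(480,233),(655,300),(588,455),(422,377)]:
    w=back(s["top"],np.array(u)/5+off["top"]-.4,.078);print("carton",(R.T@(w[:2]-[x,y])).round(4))
E
python3 fit.py
```

```text
[ 0.5826 -0.0216 -0.4006 -0.1288 -0.1675] [-0.5 -0.4  0.5 -1.6 -0.9  0.8  0.2  0.2 -0.3 -1.  -0.7 -1.   0.3 -0.4
  0.1  0.1 -0.5  0.4 -0.8 -0.3 -1.1 -1.6 -0.8 -0.5]
carton [ 0.043 -0.03 ]
carton [ 0.0486 -0.1384]
carton [-0.0495 -0.1392]
carton [-0.0475 -0.0341]
```

View pics/topfit2.png

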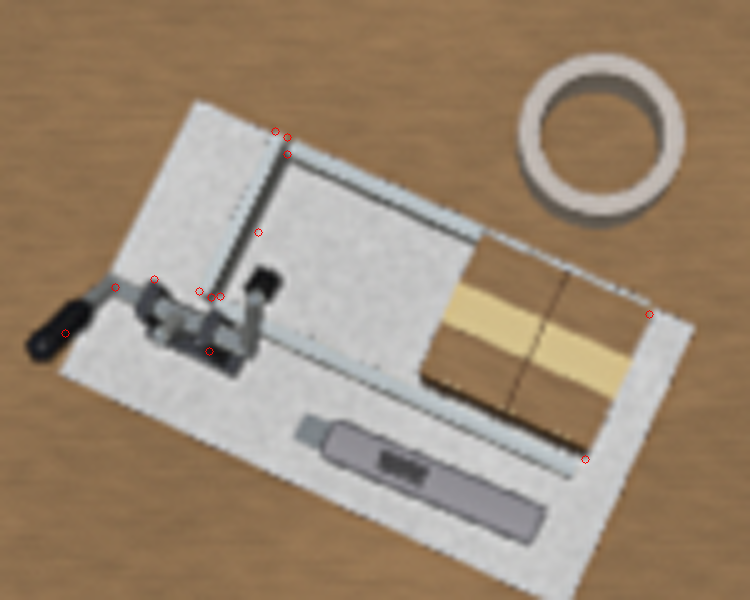

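View pics/scenefit2.png

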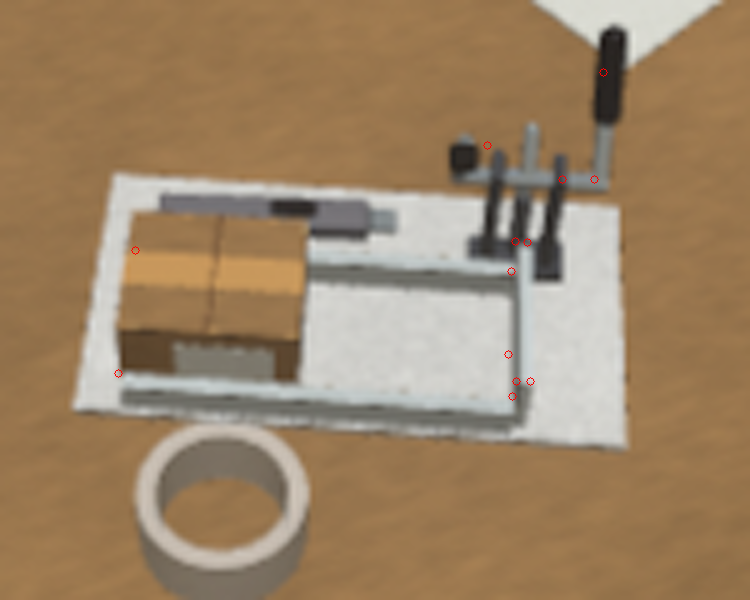

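```bash
cat > go.py <<'E'
# prints the shift to a jig-frame target: python3 go.py jx jy z(mm) yaw_off
import sys
from h import *
from scipy.spatial.transform import Rotation as Ro
x,y,a=np.load("jig.npy");o=get_obs()
R=np.array([[np.cos(a),-np.sin(a)],[np.sin(a),np.cos(a)]])
T=Ro.from_euler("xyz",o["orientation"],degrees=True)
p=o["tool_pos"]
print("t",o["clock"],"jig pos",(R.T@(p[:2]-[x,y])*1000).round(1),(p[2]*1000).round(1),"F jig",(R.T@o["force"][:2]).round(1),o["force"][2].round(1),"rpy",o["orientation"].round(1),"q",o["joint_pos"].round(0),"op",o["opening"].round(3))
if len(sys.argv)>3:
    jx,jy,z=[float(v)/1000 for v in sys.argv[1:4]]
    w=np.array([*(R@[jx,jy]+[x,y]),z])
    print("shift mm",T.inv().apply(w-p)*1000)
    if len(sys.argv)>4:
        D=Ro.from_euler("xyz",[180,0,np.degrees(a)+float(sys.argv[4])],degrees=True)
        print("turn",(T.inv()*D).as_rotvec(degrees=True).round(2))
E
python3 go.py 0 -185 200 -90;python3 go.py 0 -185 200 90
```

```text
Traceback (most recent call last):
  File "go.py", line 9, in <module>
    print("t",o["clock"],"jig pos",(R.T@(p[:2]-[x,y])*1000).round(1),(p[2]*1000).round(1),"F jig",(R.T@o["force"][:2]).round(1),o["force"][2].round(1),"rpy",o["orientation"].round(1),"q",o["joint_pos"].round(0),"op",o["opening"].round(3))
                                                                                                                                                                                                                        ^^^^^^^^^^^^^^^^^^
AttributeError: 'float' object has no attribute 'round'
Traceback (most recent call last):
  File "go.py", line 9, in <module>
    print("t",o["clock"],"jig pos",(R.T@(p[:2]-[x,y])*1000).round(1),(p[2]*1000).round(1),"F jig",(R.T@o["force"][:2]).round(1),o["force"][2].round(1),"rpy",o["orientation"].round(1),"q",o["joint_pos"].round(0),"op",o["opening"].round(3))
                                                                                                                                                                                                                        ^^^^^^^^^^^^^^^^^^
AttributeError: 'float' object has no attribute 'round'
```

```bash
sed -i 's/o\["opening"\].round(3)/round(o["opening"],3)/' go.py
python3 go.py 0 -185 215 -90;python3 go.py 0 -185 215 90
```

```text
t 1.9 jig pos [-604.   465.1] 226.5 F jig [-0.1 -0.2] -0.5 rpy [180.   -0.  -17.9] q [ 89.  21.   1.   0. -70. -17.] op 0.087
shift mm [544.73020304 700.47992143  11.58263616]
turn [ 0.   -0.   95.03]
t 1.9 jig pos [-604.   465.1] 226.5 F jig [-0.1 -0.2] -0.5 rpy [180.   -0.  -17.9] q [ 89.  21.   1.   0. -70. -17.] op 0.087
shift mm [544.73020304 700.47992143  11.58263616]
turn [  0.     0.   -84.97]
```

```bash
python3 -m inch '[{"dx":270,"dy":350,"dz":0,"az":48,"fingers":0},{"dx":270,"dy":350,"dz":0,"az":48,"fingers":0},{"dx":270,"dy":350,"dz":0,"az":48,"fingers":0},{"dx":270,"dy":350,"dz":0,"az":48,"fingers":0},{"dx":270,"dy":350,"dz":0,"az":48,"fingers":0},{"dx":270,"dy":350,"dz":0,"az":48,"fingers":0},{"dx":270,"dy":350,"dz":0,"az":48,"fingers":0}]'; python3 go.py 0 -185 215 -90
```

```text
t 1.9 jig pos [-604.   465.1] 226.5 F jig [-0.1 -0.2] -0.5 rpy [180.   -0.  -17.9] q [ 89.  21.   1.   0. -70. -17.] op 0.087
shift mm [544.73020304 700.47992143  11.58263616]
turn [ 0.   -0.   95.03]$[0]: bad value
```

```bash
python3 -m inch '[{"ax":0,"ay":0,"az":48,"dx":270,"dy":350,"dz":0,"fingers":0},{"ax":0,"ay":0,"az":48,"dx":270,"dy":350,"dz":0,"fingers":0},{"ax":0,"ay":0,"az":48,"dx":270,"dy":350,"dz":0,"fingers":0},{"ax":0,"ay":0,"az":48,"dx":270,"dy":350,"dz":0,"fingers":0},{"ax":0,"ay":0,"az":48,"dx":270,"dy":350,"dz":0,"fingers":0},{"ax":0,"ay":0,"az":48,"dx":270,"dy":350,"dz":0,"fingers":0},{"ax":0,"ay":0,"az":48,"dx":270,"dy":350,"dz":0,"fingers":0}]'; python3 go.py 0 -185 215 -90
```

```text
clock: 2.78
tool_pos: [0.3557, 0.2286, 0.227]
orientation: [-179.9, 0.0, -65.9]
force: [1.1, 0.6, 0.7]
opening: 0.0231
t 2.775 jig pos [-306.5  141.9] 227.0 F jig [0.7 1. ] 0.7 rpy [-179.9    0.   -65.9] q [ 60.  -4. -29.   0. -65. -36.] op 0.023
shift mm [447.05240422  30.65126868  11.73031081]
turn [-0.05  0.06 47.07]
```

```bash
python3 -m inch '[{"ax":0,"ay":0,"az":47,"dx":447,"dy":31,"dz":0,"fingers":0},{"ax":0,"ay":0,"az":47,"dx":447,"dy":31,"dz":0,"fingers":0},{"ax":0,"ay":0,"az":47,"dx":447,"dy":31,"dz":0,"fingers":0},{"ax":0,"ay":0,"az":47,"dx":447,"dy":31,"dz":0,"fingers":0},{"ax":0,"ay":0,"az":47,"dx":447,"dy":31,"dz":0,"fingers":0},{"ax":0,"ay":0,"az":47,"dx":447,"dy":31,"dz":0,"fingers":0},{"ax":0,"ay":0,"az":47,"dx":447,"dy":31,"dz":0,"fingers":0},{"ax":0,"ay":0,"az":47,"dx":447,"dy":31,"dz":0,"fingers":0}]'; python3 go.py 0 -185 40 -90
```

```text
clock: 3.78
tool_pos: [0.5099, -0.1938, 0.2259]
orientation: [180.0, -0.0, -113.2]
force: [-0.9, 1.3, 0.6]
opening: 0.0007
t 3.775 jig pos [   0.2 -186.9] 225.9 F jig [-1.4  0.8] 0.6 rpy [ 180.    -0.  -113.2] q [ -0.   8. -16.   0. -66. -23.] op 0.001
shift mm [-2.05575354e+00  3.48513819e-02  1.85880023e+02]
turn [ 0.05 -0.05 -0.21]
```

```bash
python3 -m inch '[{"ax":0,"ay":0,"az":0,"dx":0,"dy":0,"dz":60,"fingers":0},{"ax":0,"ay":0,"az":0,"dx":0,"dy":0,"dz":120,"fingers":0},{"ax":0,"ay":0,"az":0,"dx":0,"dy":0,"dz":165,"fingers":0},{"ax":0,"ay":0,"az":0,"dx":0,"dy":0,"dz":185,"fingers":0},{"ax":0,"ay":0,"az":0,"dx":0,"dy":0,"dz":185,"fingers":0}]'; python3 go.py 0 -155 40 -90; python3 - <<'E'
from h import *
for n in("scene","top"):
    s=snapshot(n);o=(230,150) if n=="scene" else (180,130)
    cv2.imwrite(f"pics/{n}b.png",cv2.resize(s["image"][o[1]:o[1]+140,o[0]:o[0]+180,::-1],None,fx=4,fy=4,interpolation=cv2.INTER_CUBIC))
E
```

```text
clock: 4.4
tool_pos: [0.5083, -0.1898, 0.0403]
orientation: [179.8, -0.1, -112.9]
force: [0.4, 0.2, -0.2]
opening: 0.0005
t 4.4 jig pos [  -2.8 -183.9] 40.3 F jig [0.3 0.4] -0.2 rpy [ 1.798e+02 -1.000e-01 -1.129e+02] q [  0.  20. -29.  -0. -42. -23.] op 0.0
shift mm [-28.92856843  -2.85171875   0.22714244]
turn [ 0.18 -0.07  0.05]
```

View pics/sceneb.png

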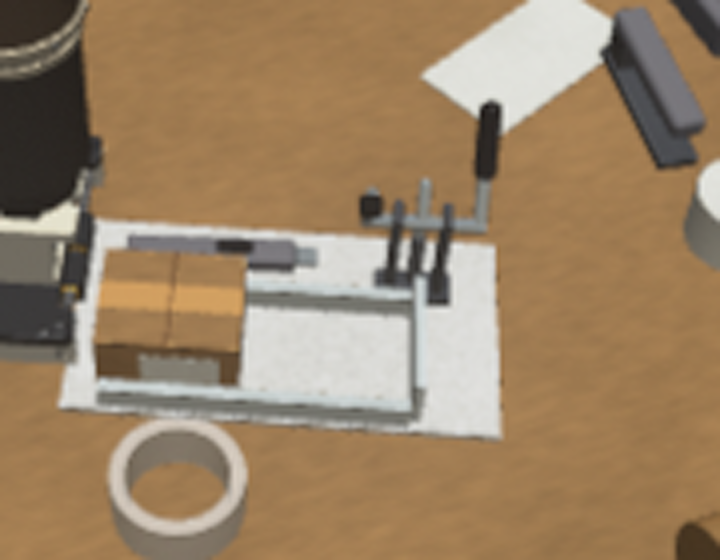

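View pics/topb.png

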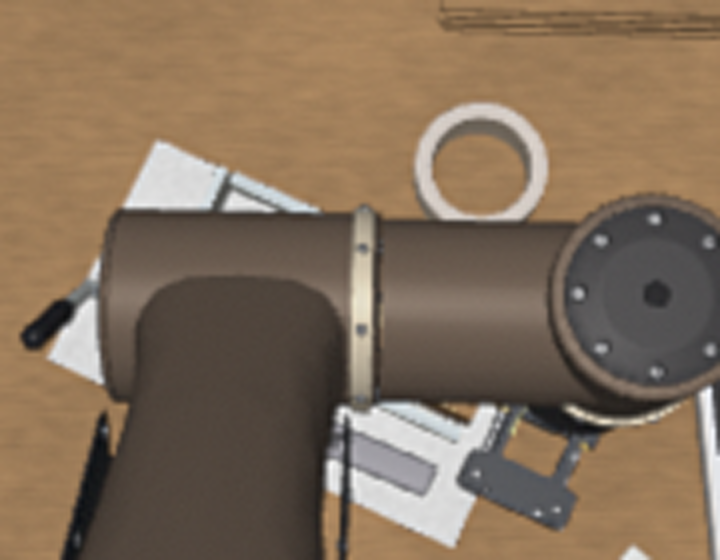

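```bash
python3 -m inch '[{"ax":0,"ay":0,"az":0,"dx":-10,"dy":-1,"dz":0,"fingers":0},{"ax":0,"ay":0,"az":0,"dx":-20,"dy":-2,"dz":0,"fingers":0},{"ax":0,"ay":0,"az":0,"dx":-30,"dy":-2,"dz":0,"fingers":0},{"ax":0,"ay":0,"az":0,"dx":-38,"dy":-2,"dz":0,"fingers":0},{"ax":0,"ay":0,"az":0,"dx":-46,"dy":-2,"dz":0,"fingers":0},{"ax":0,"ay":0,"az":0,"dx":-54,"dy":-2,"dz":0,"fingers":0},{"ax":0,"ay":0,"az":0,"dx":-62,"dy":-2,"dz":0,"fingers":0},{"ax":0,"ay":0,"az":0,"dx":-70,"dy":-2,"dz":0,"fingers":0}]'; python3 go.py 0 -50 40 -90
```

```text
clock: 5.5
tool_pos: [0.5386, -0.1263, 0.0415]
orientation: [180.0, -0.0, -112.9]
force: [-2.5, -3.3, 3.6]
opening: 0.0004
t 5.5 jig pos [   0.4 -113.6] 41.5 F jig [-1. -4.] 3.6 rpy [ 180.    -0.  -112.9] q [  7.  20. -28.   0. -42. -30.] op 0.0
shift mm [-63.56142772   0.32473927   1.52698384]
turn [ 0.01 -0.01  0.02]
```

```bash
python3 -m inch '[{"ax":0,"ay":0,"az":0,"dx":-8,"dy":0,"dz":0,"fingers":0},{"ax":0,"ay":0,"az":0,"dx":-17,"dy":0,"dz":0,"fingers":0},{"ax":0,"ay":0,"az":0,"dx":-26,"dy":0,"dz":0,"fingers":0},{"ax":0,"ay":0,"az":0,"dx":-35,"dy":0,"dz":0,"fingers":0},{"ax":0,"ay":0,"az":0,"dx":-44,"dy":0,"dz":0,"fingers":0},{"ax":0,"ay":0,"az":0,"dx":-53,"dy":0,"dz":0,"fingers":0},{"ax":0,"ay":0,"az":0,"dx":-60,"dy":0,"dz":0,"fingers":0},{"ax":0,"ay":0,"az":0,"dx":-66,"dy":0,"dz":0,"fingers":0}]'; python3 go.py 0 -20 40 -90;python3 - <<'E'
from h import *
for n in("scene",):
    s=snapshot(n);o=(230,150) if n=="scene" else (180,130)
    cv2.imwrite(f"pics/{n}c.png",cv2.resize(s["image"][o[1]:o[1]+140,o[0]:o[0]+180,::-1],None,fx=4,fy=4,interpolation=cv2.INTER_CUBIC))
E
```

```text
clock: 6.5
tool_pos: [0.5644, -0.0654, 0.0415]
orientation: [180.0, -0.0, -112.9]
force: [-1.4, -4.5, 4.7]
opening: 0.0002
t 6.5 jig pos [  0.3 -47.5] 41.5 F jig [ 0.4 -4.7] 4.7 rpy [ 180.    -0.  -112.9] q [ 13.  21. -26.   0. -43. -36.] op 0.0
shift mm [-27.5082639    0.31940207   1.50156767]
turn [ 0.01 -0.01  0.04]
```

View pics/scenec.png

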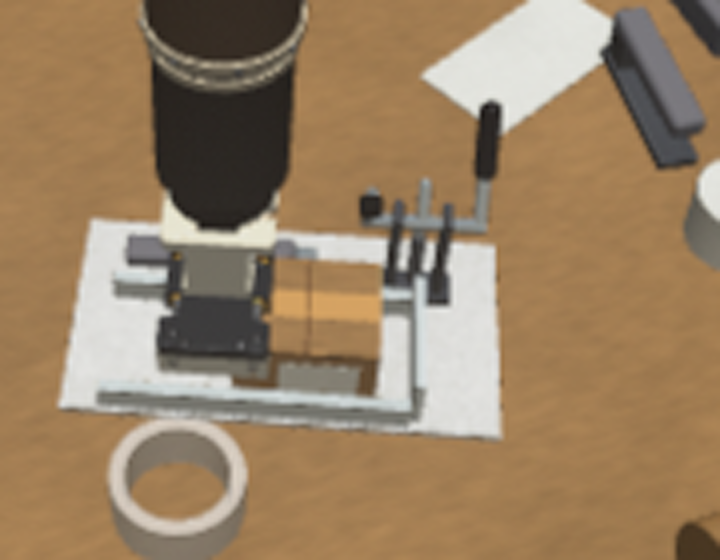

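```bash
python3 -m inch '[{"ax":0,"ay":0,"az":0,"dx":-6,"dy":0,"dz":0,"fingers":0},{"ax":0,"ay":0,"az":0,"dx":-12,"dy":0,"dz":0,"fingers":0},{"ax":0,"ay":0,"az":0,"dx":-17,"dy":0,"dz":0,"fingers":0},{"ax":0,"ay":0,"az":0,"dx":-20,"dy":0,"dz":0,"fingers":0},{"ax":0,"ay":0,"az":0,"dx":-22,"dy":0,"dz":0,"fingers":0},{"ax":0,"ay":0,"az":0,"dx":-24,"dy":0,"dz":0,"fingers":0}]'; python3 go.py 0 -20 40 -90
```

```text
clock: 7.3
tool_pos: [0.5736, -0.0436, 0.0414]
orientation: [180.0, -0.0, -112.9]
force: [-2.0, -2.1, 0.6]
opening: 0.0003
t 7.3 jig pos [  0.3 -23.8] 41.4 F jig [-1.  -2.8] 0.6 rpy [ 180.    -0.  -112.9] q [ 15.  22. -25.  -0. -43. -38.] op 0.0
shift mm [-3.8489921   0.28493936  1.43800736]
turn [ 0.01 -0.    0.02]
```

```bash
python3 -m inch '[{"ax":0,"ay":0,"az":0,"dx":-1.5,"dy":0,"dz":0,"fingers":0},{"ax":0,"ay":0,"az":0,"dx":-3,"dy":0,"dz":0,"fingers":0},{"ax":0,"ay":0,"az":0,"dx":-4,"dy":0,"dz":0,"fingers":0}]'; python3 go.py; python3 - <<'E'
from h import *
for n in("scene",):
    s=snapshot(n);o=(280,190)
    cv2.imwrite(f"pics/{n}d.png",cv2.resize(s["image"][o[1]:o[1]+80,o[0]:o[0]+100,::-1],None,fx=7,fy=7,interpolation=cv2.INTER_CUBIC))
E
```

```text
clock: 7.68
tool_pos: [0.575, -0.04, 0.0415]
orientation: [180.0, -0.0, -112.9]
force: [-2.6, -4.2, -0.1]
opening: 0.0005
t 7.675 jig pos [  0.3 -19.9] 41.5 F jig [-0.8 -4.9] -0.1 rpy [ 180.    -0.  -112.9] q [ 15.  22. -25.  -0. -43. -38.] op 0.0
```

View pics/scened.png

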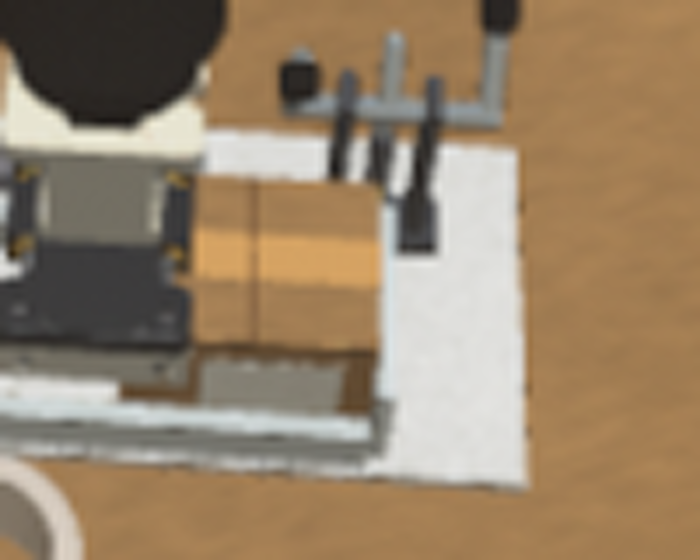

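Carton face is right at the stop (its edge near px 378 abuts the stop strip). Force has not clearly risen, so I press on in small steps.

```bash
python3 -m inch '[{"ax":0,"ay":0,"az":0,"dx":-1,"dy":0,"dz":0,"fingers":0},{"ax":0,"ay":0,"az":0,"dx":-2,"dy":0,"dz":0,"fingers":0},{"ax":0,"ay":0,"az":0,"dx":-2,"dy":0,"dz":0,"fingers":0}]'; python3 go.py
```

```text
clock: 8.1
tool_pos: [0.5744, -0.0395, 0.0415]
orientation: [179.9, -0.1, -113.0]
force: [-4.3, -8.7, 4.1]
opening: 0.0003
t 8.1 jig pos [ -0.5 -19.7] 41.5 F jig [-0.6 -9.7] 4.1 rpy [ 1.799e+02 -1.000e-01 -1.130e+02] q [ 16.  22. -25.   0. -44. -39.] op 0.0
```

```bash
python3 -m inch '[{"ax":0,"ay":0,"az":0,"dx":-1,"dy":0,"dz":0,"fingers":0},{"ax":0,"ay":0,"az":0,"dx":-1,"dy":0,"dz":0,"fingers":0}]'; python3 go.py
```

```text
clock: 8.35
tool_pos: [0.5741, -0.0393, 0.0415]
orientation: [179.8, -0.2, -113.0]
force: [-4.8, -12.0, 5.4]
opening: 0.0006
t 8.35 jig pos [ -0.9 -19.6] 41.5 F jig [  0.3 -12.9] 5.4 rpy [ 179.8   -0.2 -113. ] q [ 16.  22. -25.   0. -44. -39.] op 0.001
```

```bash
python3 -m inch '[{"ax":0,"ay":0,"az":0,"dx":5,"dy":0,"dz":0,"fingers":0},{"ax":0,"ay":0,"az":0,"dx":30,"dy":0,"dz":0,"fingers":0},{"ax":0,"ay":0,"az":0,"dx":40,"dy":0,"dz":-50,"fingers":0},{"ax":0,"ay":0,"az":0,"dx":40,"dy":0,"dz":-110,"fingers":0},{"ax":0,"ay":0,"az":0,"dx":40,"dy":0,"dz":-160,"fingers":0},{"ax":0,"ay":0,"az":0,"dx":40,"dy":0,"dz":-200,"fingers":0},{"ax":0,"ay":0,"az":0,"dx":40,"dy":0,"dz":-200,"fingers":0}]'; python3 go.py -195 145 240 -90
```

```text
clock: 9.22
tool_pos: [0.5625, -0.0746, 0.2455]
orientation: [-179.6, 0.2, -112.9]
force: [0.3, -0.1, -0.4]
opening: 0.0005
t 9.225 jig pos [  2.2 -56.7] 245.5 F jig [0.4 0. ] -0.4 rpy [-179.6    0.2 -112.9] q [ 12.   9. -12.   0. -68. -35.] op 0.0
shift mm [-201.8045911   197.06387984    5.03636791]
turn [-0.38  0.23  0.04]
```

```bash
python3 -m inch '[{"ax":0,"ay":0,"az":0,"dx":-40,"dy":40,"dz":0,"fingers":0},{"ax":0,"ay":0,"az":0,"dx":-80,"dy":80,"dz":0,"fingers":0},{"ax":0,"ay":0,"az":0,"dx":-120,"dy":120,"dz":0,"fingers":0},{"ax":0,"ay":0,"az":0,"dx":-160,"dy":160,"dz":0,"fingers":0},{"ax":0,"ay":0,"az":0,"dx":-201,"dy":196,"dz":0,"fingers":0},{"ax":0,"ay":0,"az":0,"dx":-201,"dy":196,"dz":0,"fingers":0},{"ax":0,"ay":0,"az":0,"dx":-201,"dy":196,"dz":0,"fingers":0}]'; python3 go.py -195 145 150 -90
python3 - <<'E'
from h import *
for n in("scene","top"):
    s=snapshot(n);o=(260,130) if n=="scene" else (150,130)
    cv2.imwrite(f"pics/{n}e.png",cv2.resize(s["image"][o[1]:o[1]+120,o[0]:o[0]+150,::-1],None,fx=5,fy=5,interpolation=cv2.INTER_CUBIC))
E
```

```text
clock: 10.1
tool_pos: [0.4581, 0.187, 0.2408]
orientation: [180.0, -0.0, -112.9]
force: [-0.3, -1.0, -1.3]
opening: 0.0001
t 10.1 jig pos [-195.9  143.6] 240.8 F jig [ 0.1 -1. ] -1.3 rpy [ 180.    -0.  -112.9] q [ 45.   3. -20.  -0. -67. -68.] op 0.0
shift mm [-1.49349899 -1.00759634 90.84284778]
turn [ 0.04 -0.04  0.08]
```

View pics/scenee.png

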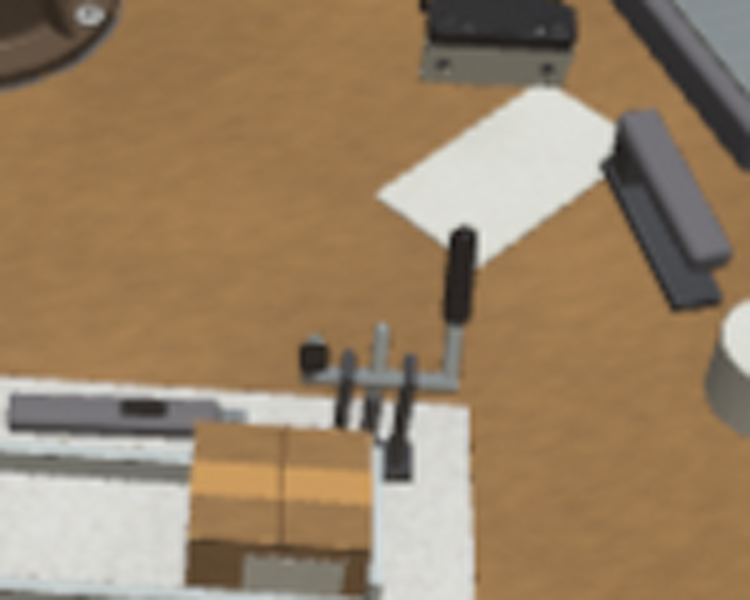

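View pics/tope.png

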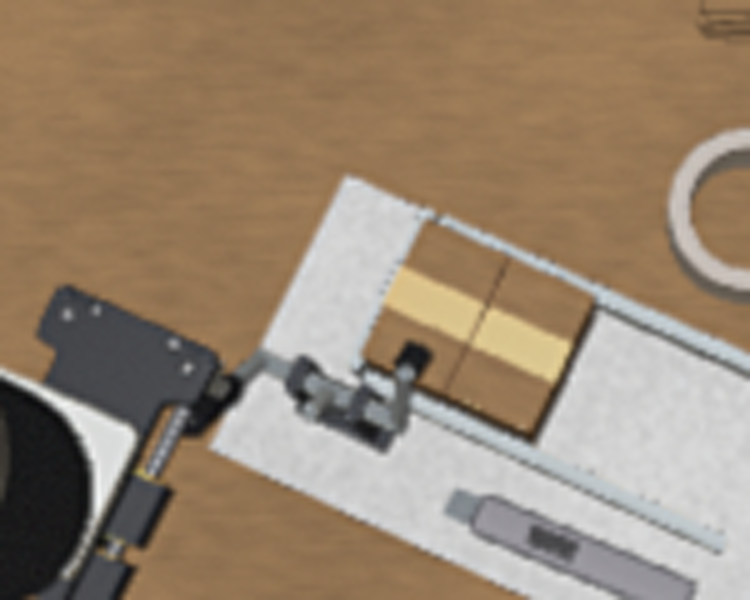

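```bash
python3 -m inch '[{"ax":0,"ay":0,"az":0,"dx":-1,"dy":0,"dz":45,"fingers":0},{"ax":0,"ay":0,"az":0,"dx":-1,"dy":0,"dz":80,"fingers":0},{"ax":0,"ay":0,"az":0,"dx":-1,"dy":0,"dz":92,"fingers":0},{"ax":0,"ay":0,"az":0,"dx":-1,"dy":0,"dz":92,"fingers":0}]'; python3 go.py -145 145 150 -90
python3 - <<'E'
from h import *
for n in("scene","top"):
    s=snapshot(n);o=(290,110) if n=="scene" else (150,130)
    cv2.imwrite(f"pics/{n}f.png",cv2.resize(s["image"][o[1]:o[1]+120,o[0]:o[0]+150,::-1],None,fx=5,fy=5,interpolation=cv2.INTER_CUBIC))
E
```

```text
clock: 10.7
tool_pos: [0.4592, 0.1874, 0.1495]
orientation: [180.0, -0.1, -113.0]
force: [0.1, 0.3, 0.9]
opening: 0.0002
t 10.7 jig pos [-195.1  144.3] 149.5 F jig [-0.1  0.3] 0.9 rpy [ 1.80e+02 -1.00e-01 -1.13e+02] q [ 45.   8. -28.   0. -55. -68.] op 0.0
shift mm [ -0.68775796 -50.0927005   -0.53349002]
turn [ 0.01 -0.06 -0.03]
```

View pics/scenef.png

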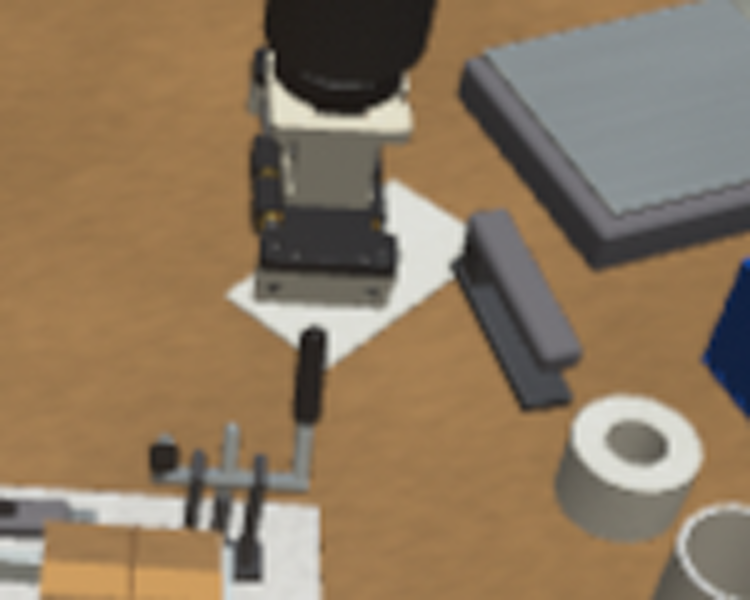

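```bash
python3 -m inch '[{"ax":0,"ay":0,"az":0,"dx":-1,"dy":-8,"dz":-5,"fingers":0},{"ax":0,"ay":0,"az":0,"dx":-1,"dy":-17,"dz":-8,"fingers":0},{"ax":0,"ay":0,"az":0,"dx":-1,"dy":-25,"dz":-8,"fingers":0},{"ax":0,"ay":0,"az":0,"dx":-1,"dy":-33,"dz":-8,"fingers":0},{"ax":0,"ay":0,"az":0,"dx":-1,"dy":-41,"dz":-8,"fingers":0},{"ax":0,"ay":0,"az":0,"dx":-1,"dy":-49,"dz":-8,"fingers":0},{"ax":0,"ay":0,"az":0,"dx":-1,"dy":-57,"dz":-8,"fingers":0},{"ax":0,"ay":0,"az":0,"dx":-1,"dy":-65,"dz":-8,"fingers":0}]'; python3 go.py -90 145 158 -90
python3 - <<'E'
from h import *
for n in("scene","top"):
    s=snapshot(n);o=(290,110) if n=="scene" else (150,130)
    cv2.imwrite(f"pics/{n}g.png",cv2.resize(s["image"][o[1]:o[1]+120,o[0]:o[0]+150,::-1],None,fx=5,fy=5,interpolation=cv2.INTER_CUBIC))
E
```

```text
clock: 11.8
tool_pos: [0.5194, 0.1641, 0.158]
orientation: [180.0, 0.0, -112.9]
force: [-3.9, 2.1, 5.3]
opening: 0.001
t 11.8 jig pos [-130.6  146.3] 158.0 F jig [-4.4  0.5] 5.3 rpy [ 180.     0.  -112.9] q [ 38.  12. -21.  -0. -57. -61.] op 0.001
shift mm [ 1.37830370e+00 -4.05507694e+01  3.12752866e-04]
turn [0.02 0.03 0.05]
```

View pics/sceneg.png

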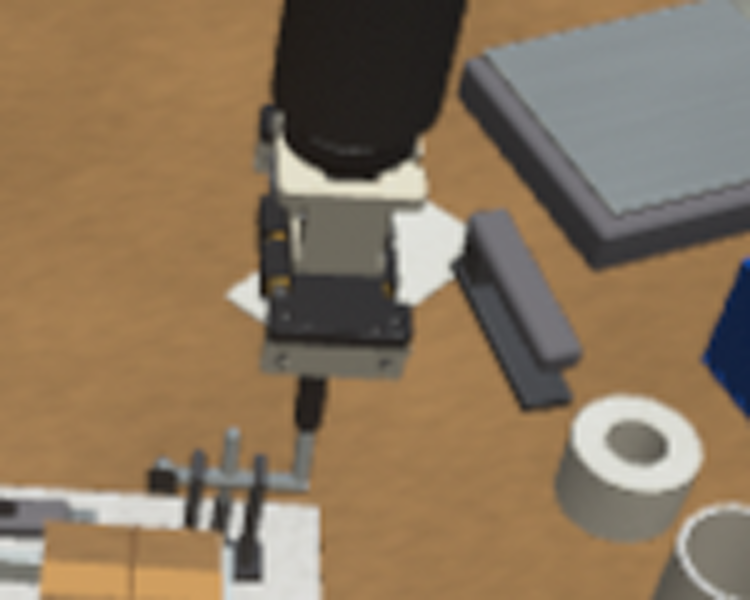

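```bash
python3 -m inch '[{"ax":0,"ay":0,"az":0,"dx":0,"dy":-8,"dz":0,"fingers":0},{"ax":0,"ay":0,"az":0,"dx":0,"dy":-16,"dz":0,"fingers":0},{"ax":0,"ay":0,"az":0,"dx":0,"dy":-24,"dz":0,"fingers":0},{"ax":0,"ay":0,"az":0,"dx":0,"dy":-31,"dz":0,"fingers":0},{"ax":0,"ay":0,"az":0,"dx":0,"dy":-37,"dz":0,"fingers":0},{"ax":0,"ay":0,"az":0,"dx":0,"dy":-42,"dz":0,"fingers":0},{"ax":0,"ay":0,"az":0,"dx":0,"dy":-42,"dz":0,"fingers":0}]'; python3 go.py -195 145 240 -90
python3 - <<'E'
from h import *
for n in("scene","top"):
    s=snapshot(n);o=(290,110) if n=="scene" else (150,130)
    cv2.imwrite(f"pics/{n}h.png",cv2.resize(s["image"][o[1]:o[1]+120,o[0]:o[0]+150,::-1],None,fx=5,fy=5,interpolation=cv2.INTER_CUBIC))
E
```

```text
clock: 12.78
tool_pos: [0.5581, 0.1473, 0.1574]
orientation: [180.0, -0.0, -112.9]
force: [-0.5, -0.7, -0.4]
opening: 0.0003
t 12.775 jig pos [-88.4 145.9] 157.4 F jig [-0.2 -0.8] -0.4 rpy [ 180.    -0.  -112.9] q [ 34.  15. -17.   0. -58. -57.] op 0.0
shift mm [  0.90406156 106.60750655 -82.57561785]
turn [ 0.01 -0.01  0.01]
```

View pics/sceneh.png

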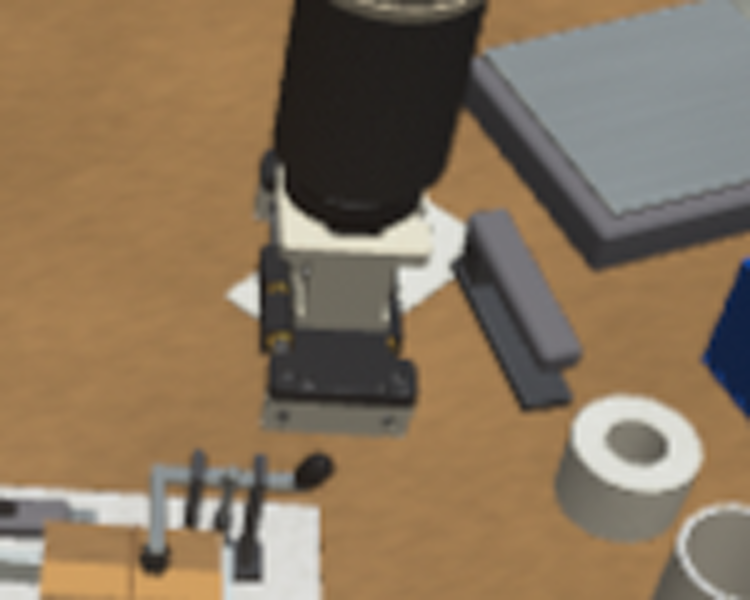

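The lever snapped over: handle at (315,470), foot on the carton's top at (155,560). Force is back to zero. Retreat and check.

```bash
python3 -m inch '[{"ax":0,"ay":0,"az":0,"dx":0,"dy":20,"dz":0,"fingers":0},{"ax":0,"ay":0,"az":0,"dx":0,"dy":60,"dz":0,"fingers":0},{"ax":0,"ay":0,"az":0,"dx":0,"dy":100,"dz":-30,"fingers":0},{"ax":0,"ay":0,"az":0,"dx":0,"dy":120,"dz":-80,"fingers":0},{"ax":0,"ay":0,"az":0,"dx":0,"dy":120,"dz":-90,"fingers":0},{"ax":0,"ay":0,"az":0,"dx":0,"dy":120,"dz":-90,"fingers":0}]'; python3 go.py
python3 - <<'E'
from h import *
for n in("scene","top"):
    s=snapshot(n);o=(240,150) if n=="scene" else (170,140)
    cv2.imwrite(f"pics/{n}i.png",cv2.resize(s["image"][o[1]:o[1]+120,o[0]:o[0]+150,::-1],None,fx=5,fy=5,interpolation=cv2.INTER_CUBIC))
    cv2.imwrite(f"pics/{n}full.png",s["image"][:,:,::-1])
E
```

```text
clock: 13.62
tool_pos: [0.4467, 0.1947, 0.2483]
orientation: [-180.0, 0.1, -112.9]
force: [0.4, -0.2, -0.2]
opening: 0.0006
t 13.625 jig pos [-209.4  146.2] 248.3 F jig [ 0.4 -0.1] -0.2 rpy [-1.800e+02  1.000e-01 -1.129e+02] q [ 47.   2. -20.  -0. -68. -70.] op 0.001
```

View pics/scenei.png

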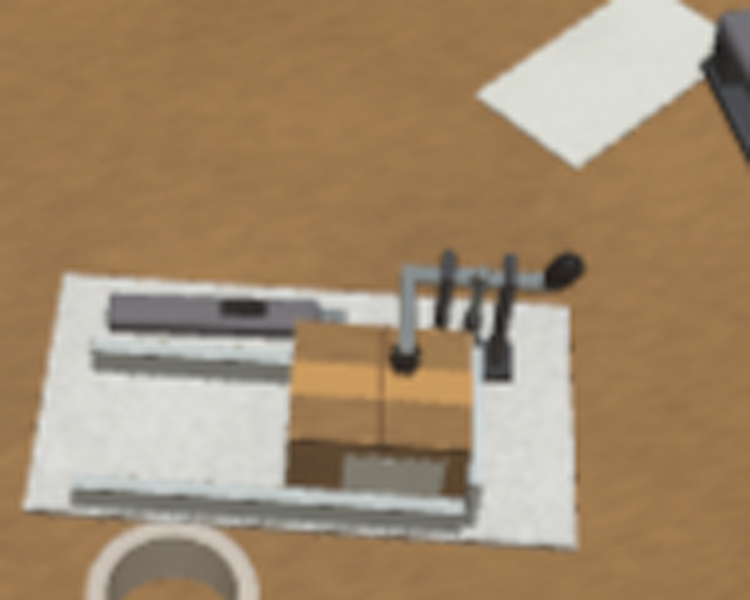

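View pics/topi.png

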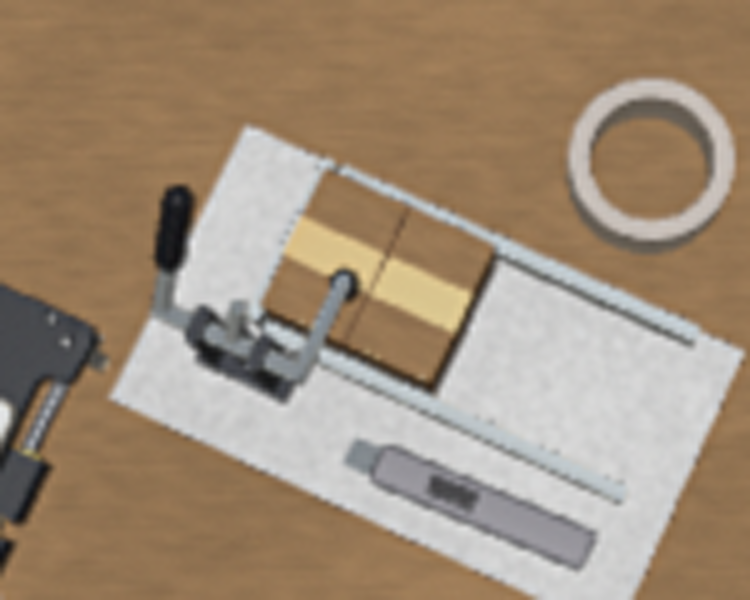

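View pics/topfull.png

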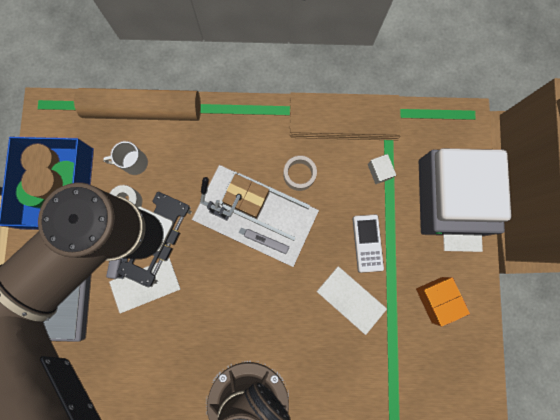

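```bash
python3 - <<'E'
from h import *
s=snapshot("top");x,y,a=np.load("jig.npy");R=np.array([[np.cos(a),-np.sin(a)],[np.sin(a),np.cos(a)]])
for u in [(495,250),(437,386),(265,305),(325,172)]:
    w=back(s,np.array(u)/5+[170,140]-.4,.078);print((R.T@(w[:2]-[x,y])*1000).round(1))
print(close_job())
E
```

```text
[39.  -9.5]
[-47.3 -11.9]
[-45.1  98.4]
[ 40.5 100.1]
the job is handed in; nothing more can be done
None
```

I pushed the carton home with the shut fingertips and flipped the hold-down lever over. The job is handed in, with the arm clear of everything.

- **Carton:** I pushed it about 120 mm along the lane until it stopped. The pushing force then rose from about 5 N while sliding to about 13 N, with less than 0.5 mm of further tool movement. In the last top picture its far edge is at jig y 98–100 mm and its near edge at -10 to -12 mm. Fully home is 100 and -10 mm, and my readings are good to about 2–3 mm.
- **Lever:** I pushed the grip to +x with about 4 N until it snapped across. The last pictures show the handle tilted over the end stop side and the rubber foot on the carton's top. I did not measure the foot's holding force. After I backed the fingers away, the tool force read zero.
- **Other things:** In the final top picture the knife, tape roll, terminal, mug, small carton and orange look-alike look unmoved. The arm partly covered the label roll and stapler there. They were in view just as the lever snapped over and looked undisturbed, and the path back did not go near them.

The job took about 14 s of robot time. My first fit of the jig's position was wrong because the plate is not centred on the lane. I corrected it before moving anything. One move was also refused because its rows left out some values, and nothing moved.

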